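# Level the bench shelf and hold the spirit level down

### The arm

A 7-joint arm with a two-finger parallel gripper is mounted at the origin on a cart in front of the work surface, level with it; the furniture and walls round the work are solid. World frame = base frame: x ahead of the robot, y to its left, z up, the work surface at z = 0. Lengths are in m, angles in rad, forces in N, time in s.
With the tool pointing down it reaches from about 0.425 to 0.825 m from the base axis. Payload 3.6 kg.
Tool frame: the origin (TCP) lies between the finger pads; the fingertips stand 19 mm ahead of it and the grasp point (between the pads) is the TCP; z points along the fingers, y is the line along which they close (so a half turn about z gives the same grasp; the last joint's range is limited). The gripper opens to 93 mm and grips with 3 to 60 N. Pads are 15 mm wide; open, the fingers measure 128 mm over their backs; the gripper's body (75 mm by 188 mm) begins 65 mm behind the grasp point.
Start: joints at [-1.238, 0.615, -0.013, 1.423, 0.008, 1.103, -0.04], TCP at [0.228, 0.609, 0.238] pointing down, gripper open.
Joint ranges: [-3.12, 3.12], [-0.3, 2.06], [-1.34, 1.32], [0.26, 2.42], [-1.36, 4.5], [0.01, 1.98], [-2.84, 2.84]. Speed limits (rad/s): [2.79, 2.79, 3.14, 3.14, 3.14, 3.14, 3.14].

### API

Orientations are given as a unit quaternion [x, y, z, w].
In Python, from workcell import r gives the robot as it stands.
- The arm moves only by the tool apply_moves, never from a script. Its argument "moves" is one flat list of numbers, 7 for each row, row after row: the closure in counts, from 0 (fully open) to 255 (shut), then the shift along the world's x, y, z in cm, then the turn, a rotation vector about the world's x, y, z in rad. A call has 1 to 12 rows; each row shifts and turns the commanded pose from where the row before left it; what a row does not reach is not made up. A row lasts 1/10 s, in which the tool goes at most 50 mm and 8.59 degrees, less where a joint would pass 70% of its speed; a pose out of reach is approached as far as the arm can. A call is refused whole if a number of a shift passes 5 or a number of a turn 0.15, either way. A call with a gripper value outside its range is refused whole. The fingers move at their own pace and stop on an object; the grip force is fixed at half the most. Time passes only in rows, so rows that do not move let the fingers close. It gives the time, the measured TCP pose, the force, the opening and the grip force at its end, in the units of the state.
- r.read_state(): the state, without advancing time (a new reading comes with each control period).
- r.snapshot(name): name is "scene" or "side" or "wrist"; returns a dict with "pixels" (400x640x3 uint8, blue, green, red), "fx", "fy", "cx", "cy" (pixels), "T" (4x4, takes a point from camera to world coordinates); the wrist camera has in their place "mount" (4x4, takes a point from camera to tool coordinates, whose origin is the TCP and whose axes are the flange's). Camera axes: x right, y down, z forward; pixel columns grow to the right and rows downward; lengths in m; the calibration is good to about 2 mm. The wrist camera is an equidistant fisheye: a pixel r from the principal point sees the ray r / f radians off the axis. A picture is of the moment at which its call begins: read the wrist's pose just before it. There is no depth.
- r.finish_job(): hands the job in; it is judged then, once.
The state is a dict: "time_s": time; "joint_positions": joint angles; "qd": joint speeds; "joint_efforts": joint torques, N m; "ee_pos": TCP position; "tcp_rot": TCP orientation; "wrist_force": force on the tool from outside, world axes, zero at the start; "moment": the same for the moment, N m; "opening": finger opening in m; "grasp_force": force on a finger pad.
Only numpy, scipy, OpenCV 4.12 (cv2) and the standard library are available. Lean on these libraries where they do the work, as an engineer would, in place of code of your own. Each camera call takes 0.05 s, during which the arm holds its last target. There are 200 camera calls.

### The job

The small hinged shelf on the bench is low at its levelling-foot end. Stand the spirit level on the shelf board, turned so that its long side lies against the raised lip along the board's far edge, and let go of it; then turn the round knob of the levelling foot until the bubble sits between the two lines. Finally press down on top of the spirit level, firmly (about 10 N), and finish like that: keep pressing, bubble still centred, so that I can lock the foot. Leave the other things on the bench where they are.

Things in the scene. Friction and masses are not known exactly. Their poses are not given: they have to be found in the camera images.
- level_center (a point): Centre (half-way up) of the spirit level: an aluminium bar 180 mm long (its own y), 22 mm wide (x), 46 mm high (z up), 0.2 kg; both ends are alike. The vial lies along y in a window in the middle of its top (window 62 mm long); the top is flat and may be pressed anywhere. It starts on the bench, upright, to the right of the shelf, pointing roughly away from the robot.
- bubble (a joint): Place of the bubble along the vial, m from the middle, positive towards the spirit level's own +y end; it runs to the higher end, 3 mm for each 0.006 rad of slope, up to 12 mm at most, and takes about 1 s to settle. The bubble is 14 mm long and the two black lines stand 20 mm apart, so it is between them within +-3 mm.
- board: Plywood shelf board 200 x 370 x 14 mm. Origin on its hinge at the right-hand short edge, at its underside, midway across; x across the board to the lip (away from the robot), y along it from hinge to foot (robot's left), z up. It covers x +-100, y -17 to 353 mm; top at z = 14 mm, about 70 mm over the bench. It hinges about x; at the start the foot end is too low by 0.014 to 0.033 rad.
- seat (a point): Point on the board's top, 74 mm to the lip's side of the board's origin and 135 mm along it, axes as the board's: below the middle of a spirit level that stands against the lip. The lip is a wooden strip along the board's far edge, its face 11 mm beyond this point, 15 mm wide, 10 mm high, along nearly the whole board.
- knob_center (a point): On the axis of the levelling foot's black round knob, at mid-grip: 44 mm diameter, 24 mm high, upright on the board at its x = -20, y = 305 mm; its top is 12 mm higher, and a 10 mm stud sticks up to 25 mm out of it. Anticlockwise seen from above raises the foot end: per rad 0.012 rad of board slope, 3.7 mm at the knob. Takes 0.15 N m, stays where left; needs 1.2 to 2.7 rad.
- tape_measure: Bystander: yellow tape measure, 38x97x66 mm; origin at its underside.
- sanding_block: Bystander: brown sanding block, 64x113x32 mm; origin at its underside.
- pliers: Bystander: pliers with red handles, lying, 70x175x18 mm; origin at its underside.
- masking_tape: Bystander: roll of masking tape, lying, 104x102x25 mm; origin at its underside.
Things that resemble listed ones, but are neither listed nor needed, are in the scene too. There is more than one size of the part that bears level_center; the job needs the larger.

How it is judged:
By the outcome, as a careful person would: the job done as asked, in the order asked, and still so for the second after the job is handed in, while the arm keeps its last pose, push and grip.
It also fails if it takes over 72 s, if anything falls off the work surface, if the arm or the gripper's body presses on something with over 40 N, if the wrist force passes 120 N, or if a joint passes its speed limit or range.

## Working session

There is one attempt and no reset: what is moved stays moved. The work goes in short steps, Python scripts to look and compute and a tool call to move; the robot and the scene stay as the last step left them, time stands still between calls to the robot, and variables do not carry over. Pictures are saved under pics/ and viewed, at most 10 in all, crops included, and the job is handed in when it is done.

Besides the shell and the picture viewer there is one more tool, called after "Emit:" by a JSON object that holds its "name" and its "arguments", one argument or row to a line. apply_moves: Moves the arm, as the interface text tells. Its arguments: {"type":"object","properties":{"moves":{"type":"array"}},"required":["moves"]}

```bash
mkdir -p pics; cat > h.py <<'E'
from workcell import r
import numpy as np, cv2
def snap(n,f):
    s=r.snapshot(n); p=np.array(s["pixels"],dtype=np.uint8); cv2.imwrite("pics/"+f,p); return s
def ray(s,u,v,z):
    "intersect the pixel ray of a fixed camera with the plane at height z"
    T=np.array(s["T"]); d=T[:3,:3]@[(u-s["cx"])/s["fx"],(v-s["cy"])/s["fy"],1]; o=T[:3,3]
    return o+d*(z-o[2])/d[2]
def proj(s,p):
    T=np.array(s["T"]); q=T[:3,:3].T@(np.array(p)-T[:3,3]); return s["fx"]*q[0]/q[2]+s["cx"],s["fy"]*q[1]/q[2]+s["cy"]
E
python3 - <<'E'
from h import *
for n in("scene","side"):
    s=snap(n,n+"0.png"); print(n,s["fx"],s["fy"],s["cx"],s["cy"],np.round(s["T"],3).tolist())
print(r.read_state())
E
```

```text
scene 509.6600559904411 509.6600559904411 318.9936918511631 197.65522826718853 [[0.627, -0.597, 0.501, -0.219], [-0.779, -0.479, 0.405, -0.662], [-0.001, -0.644, -0.765, 1.221], [0.0, 0.0, 0.0, 1.0]]
side 424.33111039375876 424.33111039375876 318.54342056741746 197.5631283240753 [[-0.999, -0.02, 0.042, 0.465], [-0.046, 0.412, -0.91, 1.388], [0.001, -0.911, -0.413, 0.751], [0.0, 0.0, 0.0, 1.0]]
{'time_s': 0.1, 'joint_positions': array([-1.23848663,  0.61583323, -0.01258116,  1.42473127,  0.00811212,
        1.1033982 , -0.04040293]), 'qd': array([-0.00032981, -0.00310219,  0.00138383, -0.00248475, -0.00081105,
       -0.00151374,  0.00211141]), 'joint_efforts': array([ 1.23039092e-03, -4.60043728e+01,  2.10054140e-01, -1.66244692e+01,
       -6.11212431e-02,  1.69197796e-02,  1.03156917e-04]), 'ee_pos': array([0.22802941, 0.60797697, 0.23659255]), 'tcp_rot': array([ 1.78424660e-01,  9.83952893e-01, -1.14614748e-03, -1.77347828e-04]), 'wrist_force': array([ 0.91475348, -0.01616413,  0.78348366]), 'moment': array([0.02123073, 0.02303179, 0.03457319]), 'grasp_force': 0.0, 'opening': 0.0925412980206017}
```

View pics/scene0.png

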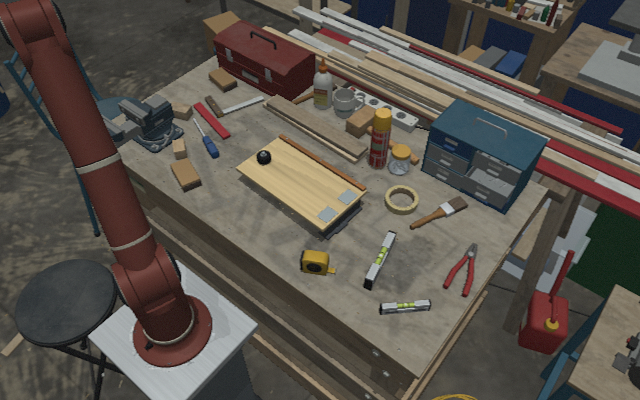

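View pics/side0.png

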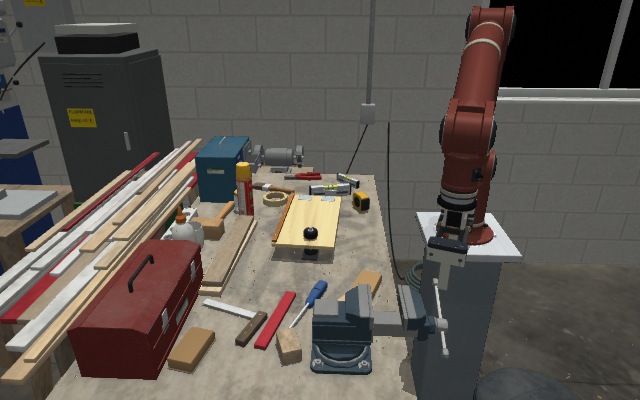

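The candidates for the level are the bar at scene (380,260), pointing away from the robot, and the bar at (405,307), which lies crosswise and looks shorter. I choose (380,260). The board runs from about (237,170) to (365,190), with the knob at (264,157). I'll check this in one crop.

```bash
python3 - <<'E'
import cv2
p=cv2.imread("pics/scene0.png")[130:325,225:455]
cv2.imwrite("pics/c1.png",cv2.resize(p,None,fx=3,fy=3,interpolation=cv2.INTER_CUBIC))
E
```

```text
(no output)
```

View pics/c1.png

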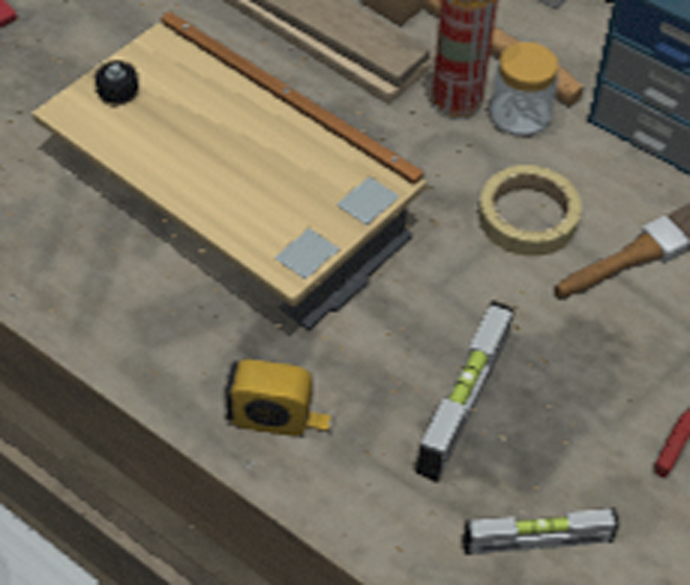

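The crop shows the larger level with its top running from (501,306) to (431,447). The smaller one spans (465,530) to (615,520). The board corners are near-left (35,115) and near-right (293,302), and the knob is at about (116,80).

```bash
python3 - <<'E'
from h import *
s=r.snapshot("scene")
def P(u,v,z): return ray(s,u/3+225-1/3,v/3+130-1/3,z)
a,b=P(501,306,.046),P(431,447,.046); print("big",a,b,np.linalg.norm(a-b),(a+b)/2,np.degrees(np.arctan2(*(a-b)[1::-1])))
a,b=P(466,523,.036),P(616,513,.036); print("small",np.linalg.norm(a-b),(a+b)/2)
nr,nl=P(293,302,.07),P(35,115,.062); fr=P(425,183,.07)
print(nr,nl,fr,np.linalg.norm(nr-nl),np.linalg.norm(nr-fr)); d=nl-nr; print("yaw",np.degrees(np.arctan2(-d[0],d[1])))
print("lip",P(172,12,.072),P(424,175,.08)); print("knobtop",P(117,64,.1))
print("tape",P(270,365,.066),P(575,200,.025))
E
```

```text
big [ 0.58136453 -0.28137142  0.046     ] [ 0.41319974 -0.31892476  0.046     ] 0.17230685590483005 [ 0.49728214 -0.30014809  0.046     ] 12.588336607016089
small 0.13091682425224668 [ 0.42035448 -0.43106424  0.036     ]
[ 0.44727044 -0.13517594  0.07      ] [0.47243349 0.22900146 0.062     ] [ 0.64441049 -0.1459741   0.07      ] 0.3651333453625934 0.19743555812223645
yaw -3.9526034872891467
lip [0.67174159 0.21410925 0.072     ] [ 0.64485082 -0.14359489  0.08      ]
knobtop [0.5550731  0.18494456 0.1       ]
tape [ 0.38111303 -0.16129779  0.066     ] [ 0.75556916 -0.25899689  0.025     ]
```

Emit:
{"name": "apply_moves", "arguments": {
  "moves": [0, 3, -4, 0, 0, 0, -0.142, 0, 3, -4, 0, 0, 0, -0.142, 0, 3, -4, 0, 0, 0, -0.142, 0, 3, -4, 0, 0, 0, -0.142, 0, 3, -4, 0, 0, 0, -0.142, 0, 3, -4, 0, 0, 0, -0.142, 0, 3, -4, 0, 0, 0, -0.142, 0, 3, -4, 0, 0, 0, -0.142, 0, 3, -4, 0, 0, 0, -0.142, 0, 0, -5, 0, 0, 0, -0.142]
}}

```text
time_s: 1.15
ee_pos: [0.5016, 0.1972, 0.2374]
tcp_rot: [0.779, 0.627, 0.001, 0.001]
wrist_force: [-0.5, -1.1, 0.0]
opening: 0.0929
grasp_force: 0.0
```

Emit:
{"name": "apply_moves", "arguments": {
  "moves": [0, 0, -5, 0, 0, 0, -0.142, 0, 0, -5, 0, 0, 0, -0.142, 0, 0, -5, 0, 0, 0, -0.142, 0, 0, -5, 0, 0, 0, -0.142, 0, 0, -5, 0, 0, 0, -0.142, 0, 0, -5, 0, 0, 0, -0.142, 0, 0, -5, 0, 0, 0, -0.142, 0, 0, -5, 0, 0, 0, -0.142, 0, 0, -5, -2, 0, 0, 0, 0, 0, -5, -2, 0, 0, 0, 0, 0, 0, 0, 0, 0, 0, 0, 0, 0, 0, 0, 0, 0]
}}

```text
time_s: 2.35
ee_pos: [0.4972, -0.2951, 0.1997]
tcp_rot: [0.994, 0.112, -0.001, -0.001]
wrist_force: [-0.1, 0.3, -0.2]
opening: 0.093
grasp_force: 0.0
```

```bash
cat >> h.py <<'E'
from scipy.spatial.transform import Rotation as R
def wsnap(f):
    st=r.read_state(); s=snap("wrist",f); s["st"]=st
    T=np.eye(4); T[:3,:3]=R.from_quat(st["tcp_rot"]).as_matrix(); T[:3,3]=st["ee_pos"]; s["T"]=T@np.array(s["mount"]); return s
def wray(s,u,v,z):
    a=np.array([(u-s["cx"])/s["fx"],(v-s["cy"])/s["fy"]]); t=np.hypot(*a)
    d=s["T"][:3,:3]@np.r_[a/max(t,1e-9)*np.sin(t),np.cos(t)]; o=s["T"][:3,3]; return o+d*(z-o[2])/d[2]
def wproj(s,p):
    q=s["T"][:3,:3].T@(np.array(p)-s["T"][:3,3]); h=np.hypot(q[0],q[1]); t=np.arctan2(h,q[2])
    return s["cx"]+s["fx"]*t*q[0]/h, s["cy"]+s["fy"]*t*q[1]/h
E
python3 - <<'E'
from h import *
import pickle
s=wsnap("w1.png"); pickle.dump(s,open("w1.pkl","wb")); st=s["st"]; M=R.from_quat(st["tcp_rot"]).as_matrix()
print(st["time_s"],st["ee_pos"],M.round(3).tolist(),s["fx"],s["cx"],s["cy"],np.round(s["mount"],3).tolist(),st["joint_positions"],st["wrist_force"])
E
```

```text
2.35 [ 0.4972384  -0.29514381  0.19965164] [[0.975, 0.222, -0.002], [0.222, -0.975, 0.001], [-0.001, -0.001, -1.0]] 309.70691628693146 321.6806673245692 200.4651020237222 [[0.0, -0.968, -0.251, 0.069], [1.0, 0.0, -0.0, -0.0], [0.001, -0.251, 0.968, -0.147], [0.0, 0.0, 0.0, 1.0]] [ 0.0834492   0.62443169  0.68409273  1.70007456 -0.45881156  0.98560172
 -0.41193443] [-0.12926811  0.27186027 -0.20548249]
```

View pics/w1.png

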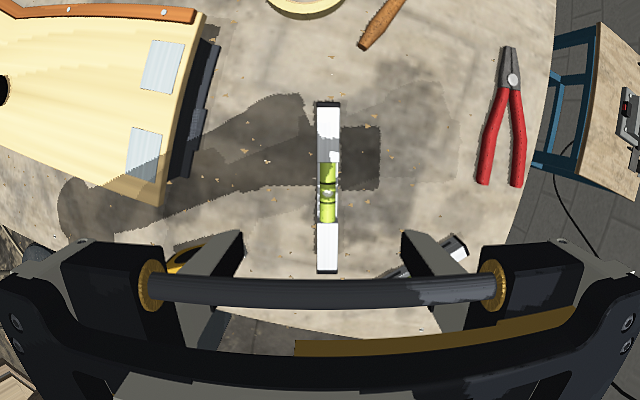

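The wrist view shows the level from (328,101) to (327,272), with the vial at about (328,193). The small level's end is at (455,248) and the tape measure is at (190,250).

```bash
python3 - <<'E'
from h import *
import pickle
s=pickle.load(open("w1.pkl","rb"))
a,b=wray(s,328,102,.046),wray(s,327,271,.046); d=a-b
print(a,b,(a+b)/2,np.linalg.norm(d),np.degrees(np.arctan2(d[1],d[0])),"win",(wray(s,328,162,.046)+wray(s,328,223,.046))/2)
c=(a+b)/2; e=c-s["st"]["ee_pos"]; print(e)
nr=wray(s,163,206,.07); fr=wray(s,206,12,.075); print("board nr",nr,fr,"small end",wray(s,455,240,.036),wray(s,466,252,.036))
f=cv2.imread("pics/scene0.png"); S=r.snapshot("scene")
for u,v in((466,523),(616,513)): print(ray(S,u/3+225,v/3+130,.036))
E
```

```text
[ 0.58465967 -0.28091329  0.046     ] [ 0.41282398 -0.31979236  0.046     ] [ 0.49874182 -0.30035282  0.046     ] 0.17617913741223679 12.748928372961448 win [ 0.49729758 -0.3011026   0.046     ]
[ 0.00150342 -0.00520901 -0.15365164]
board nr [ 0.45309911 -0.13913279  0.07      ] [ 0.64718954 -0.1512488   0.075     ] small end [ 0.47438445 -0.45710875  0.036     ] [ 0.46264564 -0.47760432  0.036     ]
[ 0.37545369 -0.38441046  0.036     ]
[ 0.46470658 -0.48010705  0.036     ]
```

Emit:
{"name": "apply_moves", "arguments": {
  "moves": [0, 0.1, -0.5, -4, 0, 0, 0, 0, 0, 0, -4, 0, 0, 0, 0, 0, 0, -4, 0, 0, 0, 0, 0, 0, -3, 0, 0, 0, 0, 0, 0, -1.6, 0, 0, 0, 0, 0, 0, 0, 0, 0, 0, 200, 0, 0, 0, 0, 0, 0, 200, 0, 0, 0, 0, 0, 0, 200, 0, 0, 0, 0, 0, 0, 200, 0, 0, 0, 0, 0, 0, 220, 0, 0, 0, 0, 0, 0, 220, 0, 0, 0, 0, 0, 0]
}}

```text
time_s: 3.65
ee_pos: [0.4993, -0.2993, 0.0348]
tcp_rot: [0.994, 0.113, 0.0, 0.0]
wrist_force: [0.2, 0.4, -0.8]
opening: 0.0495
grasp_force: 0.0
```

Emit:
{"name": "apply_moves", "arguments": {
  "moves": [255, 0, 0, 0, 0, 0, 0, 255, 0, 0, 0, 0, 0, 0, 255, 0, 0, 0, 0, 0, 0, 255, 0, 0, 0, 0, 0, 0, 255, 0, 0, 0, 0, 0, 0, 255, 0, 0, 0, 0, 0, 0, 255, 0, 0, 0, 0, 0, 0, 255, 0, 0, 2, 0, 0, 0, 255, 0, 0, 4, 0, 0, 0, 255, 0, 0, 4, 0, 0, 0, 255, 0, 0, 4, 0, 0, 0, 255, 0, 0, 0, 0, 0, 0]
}}

```text
time_s: 4.85
ee_pos: [0.5013, -0.3015, 0.1797]
tcp_rot: [0.994, 0.113, 0.004, 0.003]
wrist_force: [0.5, -0.2, -2.2]
opening: 0.022
grasp_force: 30.0
```

```bash
python3 - <<'E'
from h import *
# board pose by fitting corners seen in the scene view (crop px) + wrist view; slope guess .024
S=r.snapshot("scene")
from scipy.optimize import least_squares
px=lambda u,v:np.array([u/3+225-1/3,v/3+130-1/3])
obs=[((-.1,-.017,.014),px(293,297)),((-.1,.353,.014),px(36,113)),((.1,-.017,.024),px(424,176)),((.1,.353,.024),px(172,13))]
def world(p,q):
    x,y,z,yaw,sl=p; return np.array([x,y,z])+R.from_euler('ZX',[yaw,sl]).apply(q)
def res(p): return np.r_[np.concatenate([np.array(proj(S,world(p,q)))-o for q,o in obs]),(p[4]+.0235)/.008,(p[2]-.056)/.003]
f=least_squares(res,[.55,-.12,.056,-.07,-.024]); p=f.x
print(p,f.fun.round(2)); print("seat",world(p,[.074,.135,.014]),"knob axis@board",world(p,[-.02,.305,.014]))
print("knob px",proj(S,world(p,[-.02,.305,.014])))
E
```

```text
[ 0.5501575  -0.12312623  0.05403073 -0.07747476 -0.0316563 ] [-0.49  0.95 -0.69 -0.31  1.65 -0.21 -0.52 -1.04 -1.02 -0.66]
seat [0.63441322 0.00611577 0.06375083] knob axis@board [0.55384614 0.18279625 0.05837015]
knob px (np.float64(265.0085420175333), np.float64(160.86989169487092))
```

Emit:
{"name": "apply_moves", "arguments": {
  "moves": [255, 0, 3.5, 0, 0, 0, 0.141, 255, 0, 3.5, 0, 0, 0, 0.141, 255, 0, 3.5, 0, 0, 0, 0.141, 255, 1.9, 3.4, 0, 0, 0, 0.141, 255, 2, 3.4, 0, 0, 0, 0.141, 255, 2, 3.4, 0, 0, 0, 0.141, 255, 2, 3.4, 0, 0, 0, 0.141, 255, 2, 3.4, 0, 0, 0, 0.141, 255, 2, 3.2, 0, 0, 0, 0.141, 255, 0, 0, 0, 0, 0, 0, 255, 0, 0, 0, 0, 0, 0]
}}

```text
time_s: 6.0
ee_pos: [0.6167, 0.0093, 0.1719]
tcp_rot: [0.732, 0.681, -0.002, -0.002]
wrist_force: [-0.4, -0.2, -2.4]
opening: 0.022
grasp_force: 30.0
```

```bash
python3 - <<'E'
from h import *
import pickle
s=wsnap("w2.png"); pickle.dump(s,open("w2.pkl","wb")); st=s["st"]; M=R.from_quat(st["tcp_rot"]).as_matrix()
print(st["time_s"],st["ee_pos"],M.round(3).tolist(),st["joint_positions"],st["wrist_force"])
E
```

```text
6.0 [0.61665986 0.00927562 0.17185163] [[0.073, 0.997, -0.006], [0.997, -0.073, 0.001], [0.0, -0.006, -1.0]] [-0.24406381  0.64918367  0.32640071  1.60877393 -0.24490468  0.92983773
  0.09588822] [-0.4146744  -0.22048557 -2.37580334]
```

View pics/w2.png

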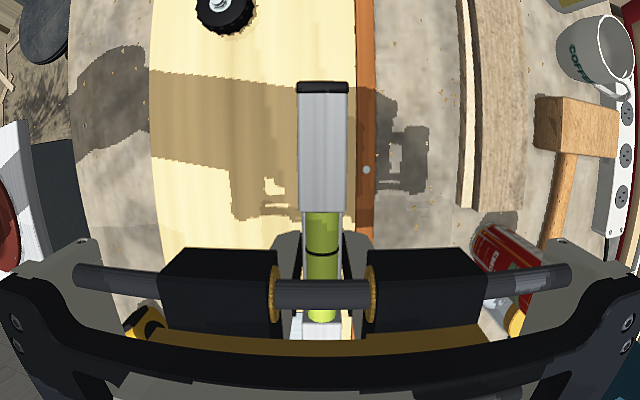

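In the wrist view, the level is held with its end at (322,85). The lip strip is at columns 355–375 and the knob at (226,8). I'll measure the lip edges numerically.

```bash
python3 - <<'E'
from h import *
import pickle
s=pickle.load(open("w2.pkl","rb")); im=cv2.imread("pics/w2.png")
h=cv2.cvtColor(im,cv2.COLOR_BGR2HSV)
for v in (10,30,50,200,215,230):
    row=im[v,345:385].astype(int); k=[i+345 for i in range(40) if row[i,2]-row[i,0]>70 and row[i,1]<row[i,2]*.62]
    if k: print(v,k[0],k[-1],wray(s,k[0],v,.0725)[:2].round(4),wray(s,k[-1]+1,v,.0725)[:2].round(4))
# level edge columns
for v in (110,150,190): 
    g=cv2.cvtColor(im,cv2.COLOR_BGR2GRAY)[v].astype(int); d=np.abs(np.diff(g[280:360])); print(v,[(i+280,d[i]) for i in np.argsort(-d)[:4]])
zt=s["st"]["ee_pos"][2]+.012
print(wray(s,298,150,zt),wray(s,349,150,zt),"end",wray(s,322,82,zt))
E
```

```text
30 373 373 [0.6674 0.152 ] [0.6682 0.152 ]
50 373 373 [0.6659 0.1348] [0.6667 0.1348]
200 361 373 [0.6488 0.0132] [0.6596 0.0125]
230 356 372 [ 0.6436 -0.0127] [ 0.6581 -0.0138]
110 [(np.int64(355), np.int64(53)), (np.int64(354), np.int64(34)), (np.int64(357), np.int64(30)), (np.int64(298), np.int64(27))]
150 [(np.int64(355), np.int64(100)), (np.int64(296), np.int64(40)), (np.int64(297), np.int64(33)), (np.int64(345), np.int64(31))]
190 [(np.int64(284), np.int64(64)), (np.int64(354), np.int64(44)), (np.int64(355), np.int64(38)), (np.int64(297), np.int64(38))]
[0.61050282 0.06719884 0.18385163] [0.63263797 0.06561247 0.18385163] end [0.62306813 0.09599028 0.18385163]
```

Emit:
{"name": "apply_moves", "arguments": {
  "moves": [255, 1.1, 0, -2, -0.02, 0, 0.01, 255, 0, 0, -2, 0, 0, 0, 255, 0, 0, -2, 0, 0, 0, 255, 0, 0, -0.6, 0, 0, 0, 255, 0, 0, -0.2, 0, 0, 0, 255, 0, 0, 0, 0, 0, 0, 255, 0, 0, 0, 0, 0, 0]
}}

```text
time_s: 6.75
ee_pos: [0.6298, 0.0073, 0.1076]
tcp_rot: [0.73, 0.683, -0.006, 0.008]
wrist_force: [-0.6, 0.3, -1.3]
opening: 0.0217
grasp_force: 30.0
```

Emit:
{"name": "apply_moves", "arguments": {
  "moves": [255, 0, 0, -0.2, 0, 0, 0, 255, 0, 0, -0.2, 0, 0, 0, 255, 0, 0, 0, 0, 0, 0]
}}

```text
time_s: 7.05
ee_pos: [0.629, 0.0078, 0.1024]
tcp_rot: [0.73, 0.684, -0.007, 0.007]
wrist_force: [0.5, -0.3, -2.8]
opening: 0.0216
grasp_force: 30.0
```

Emit:
{"name": "apply_moves", "arguments": {
  "moves": [255, 0, 0, -0.2, 0, 0, 0, 255, 0, 0, -0.1, 0, 0, 0, 255, 0, 0, 0, 0, 0, 0]
}}

```text
time_s: 7.35
ee_pos: [0.6294, 0.0078, 0.1014]
tcp_rot: [0.73, 0.684, -0.006, 0.007]
wrist_force: [-2.8, 1.6, 8.0]
opening: 0.0222
grasp_force: 30.0
```

Emit:
{"name": "apply_moves", "arguments": {
  "moves": [255, 0, 0, -0.1, 0, 0, 0, 255, 0, 0, -0.1, 0, 0, 0, 255, 0, 0, 0, 0, 0, 0]
}}

```text
time_s: 7.65
ee_pos: [0.6295, 0.0078, 0.1013]
tcp_rot: [0.73, 0.684, -0.006, 0.007]
wrist_force: [-5.0, 1.2, 16.8]
opening: 0.0217
grasp_force: 30.0
```

Emit:
{"name": "apply_moves", "arguments": {
  "moves": [255, 0, 0, 0.25, 0, 0, 0, 255, 0.2, 0, 0, 0, 0, 0, 255, 0.1, 0, 0, 0, 0, 0, 255, 0, 0, 0, 0, 0, 0]
}}

```text
time_s: 8.05
ee_pos: [0.6305, 0.0077, 0.1014]
tcp_rot: [0.73, 0.684, -0.008, 0.006]
wrist_force: [-5.9, 0.9, 11.6]
opening: 0.0221
grasp_force: 30.0
```

Emit:
{"name": "apply_moves", "arguments": {
  "moves": [255, 0.2, 0, 0, 0, 0, 0, 255, 0.1, 0, 0, 0, 0, 0, 255, 0, 0, 0, 0, 0, 0]
}}

```text
time_s: 8.35
ee_pos: [0.633, 0.0076, 0.1014]
tcp_rot: [0.73, 0.684, -0.009, 0.005]
wrist_force: [-8.1, 1.4, 12.0]
opening: 0.022
grasp_force: 30.0
```

Emit:
{"name": "apply_moves", "arguments": {
  "moves": [255, 0.1, 0, 0.15, 0, 0, 0, 255, 0.1, 0, 0.05, 0, 0, 0, 255, 0, 0, 0, 0, 0, 0]
}}

```text
time_s: 8.65
ee_pos: [0.6333, 0.0076, 0.1014]
tcp_rot: [0.73, 0.684, -0.01, 0.004]
wrist_force: [-7.7, 0.3, 5.8]
opening: 0.0216
grasp_force: 30.0
```

Emit:
{"name": "apply_moves", "arguments": {
  "moves": [255, 0.2, 0, 0, 0, 0, 0, 255, 0.1, 0, 0, 0, 0, 0, 255, 0, 0, 0, 0, 0, 0]
}}

```text
time_s: 8.95
ee_pos: [0.6336, 0.0075, 0.1015]
tcp_rot: [0.73, 0.684, -0.012, 0.001]
wrist_force: [-12.7, 1.5, 9.7]
opening: 0.0217
grasp_force: 30.0
```

The level is firmly against the lip. I'll ease off and let go.

Emit:
{"name": "apply_moves", "arguments": {
  "moves": [255, -0.3, 0, 0.1, 0, 0, 0, 200, 0, 0, 0, 0, 0, 0, 180, 0, 0, 0, 0, 0, 0, 150, 0, 0, 0, 0, 0, 0, 150, 0, 0, 0, 0, 0, 0, 150, 0, 0, 0, 0, 0, 0, 150, 0, 0, 0, 0, 0, 0]
}}

```text
time_s: 9.65
ee_pos: [0.6383, 0.0078, 0.1034]
tcp_rot: [0.73, 0.684, -0.006, 0.008]
wrist_force: [-0.3, 0.5, -0.3]
opening: 0.0381
grasp_force: 0.0
```

```bash
python3 - <<'E'
from h import *
s=wsnap("w3.png");st=s["st"];print(st["ee_pos"],st["wrist_force"],st["opening"])
E
```

```text
[0.63830146 0.00781141 0.1034229 ] [-0.27869163  0.46429043 -0.33971063] 0.03807611595351715
```

View pics/w3.png

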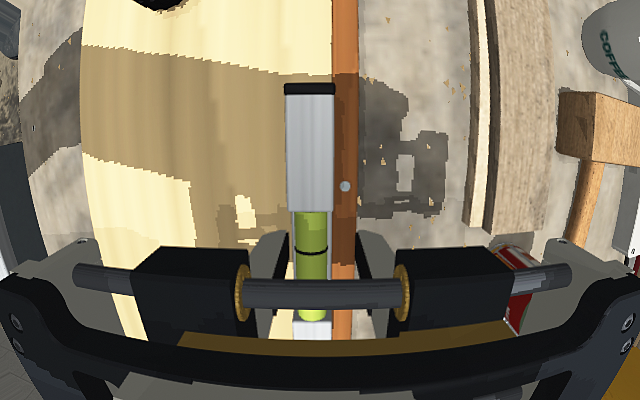

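The level now stands parallel to and against the lip: its right edge at column 335 meets the lip's face at 333. I'll rise and look at the bubble and knob.

Emit:
{"name": "apply_moves", "arguments": {
  "moves": [150, 0, 0, 2, 0, 0, 0, 150, 0, 0, 4, 0, 0, 0, 0, -1, 0, 4, 0.02, 0, 0, 0, -2, 0, 0, 0, 0, 0, 0, -3, 0, 0, 0, 0, 0, 0, 0, 0, 0, 0, 0, 0, 0, 0, 0, 0, 0, 0, 0, 0, 0, 0, 0, 0, 0, 0, 0, 0, 0, 0, 0, 0]
}}

```text
invalid input
```

```bash
python3 - <<'E'
from h import *
import pickle
s=wsnap("w4.png");pickle.dump(s,open("w4.pkl","wb"));st=s["st"];M=R.from_quat(st["tcp_rot"]).as_matrix();print(st["ee_pos"],M.round(3).tolist(),st["joint_positions"].round(2))
E
```

```text
[0.63804328 0.00783015 0.103336  ] [[0.065, 0.998, 0.002], [0.998, -0.065, -0.02], [-0.02, 0.003, -1.0]] [-0.23  0.76  0.31  1.61 -0.26  0.81  0.11]
```

View pics/w4.png

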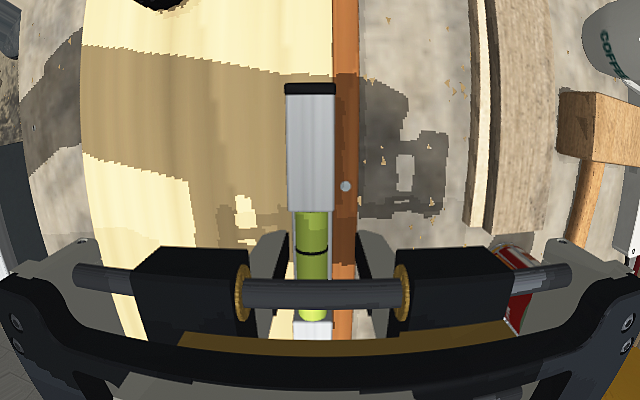

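The move was refused because of a miscounted list, so this picture matches the previous one. I'll redo the move.

Emit:
{"name": "apply_moves", "arguments": {
  "moves": [150, 0, 0, 2, 0, 0, 0, 150, 0, 0, 4, 0, 0, 0, 0, -1, 0, 4, 0.02, 0, 0, 0, -2, 0, 0, 0, 0, 0, 0, -3, 0, 0, 0, 0, 0, 0, 0, 0, 0, 0, 0, 0, 0, 0, 0, 0, 0, 0, 0, 0, 0, 0, 0, 0, 0, 0]
}}

```text
time_s: 10.55
ee_pos: [0.5783, 0.0079, 0.2032]
tcp_rot: [0.73, 0.684, 0.001, 0.001]
wrist_force: [-0.3, -0.3, 0.3]
opening: 0.0817
grasp_force: 0.0
```

```bash
python3 - <<'E'
from h import *
import pickle
s=wsnap("w5.png");pickle.dump(s,open("w5.pkl","wb"));st=s["st"];M=R.from_quat(st["tcp_rot"]).as_matrix();print(st["ee_pos"],M.round(3).tolist(),st["joint_positions"].round(2))
E
```

```text
[0.57833693 0.00788845 0.20319473] [[0.065, 0.998, 0.002], [0.998, -0.065, -0.0], [0.0, 0.002, -1.0]] [-0.27  0.56  0.34  1.69 -0.22  0.93  0.1 ]
```

View pics/w5.png

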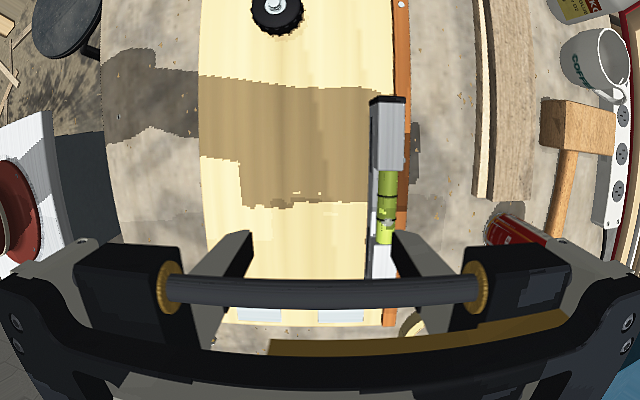

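The picture shows the bubble at the hinge end, at about (384,223), and the knob's disc at (277,13). I'll measure the knob height from the fixed cameras.

```bash
python3 - <<'E'
from h import *
import pickle
w=pickle.load(open("w5.pkl","rb"))
for n,(x0,x1,y0,y1) in {"scene":(245,285,140,175),"side":(290,332,215,262)}.items():
    s=r.snapshot(n); p=np.array(s["pixels"],dtype=np.uint8)
    g=p.max(2)[y0:y1,x0:x1]<70; k,l,st,c=cv2.connectedComponentsWithStats(g.astype(np.uint8))
    for i in range(1,k):
        if st[i,4]>15: print(n,"blob x",st[i,0]+x0,st[i,0]+st[i,2]+x0,"y",st[i,1]+y0,st[i,1]+st[i,3]+y0,"a",st[i,4],c[i]+[x0,y0])
    for zc in (.070,.075,.08,.085,.09): # predicted silhouette of a cylinder at knob axis with mid height zc
        for X in [np.array([.554,.183])]:
            t=np.linspace(0,2*np.pi,40); q=np.array([proj(s,[X[0]+.022*np.cos(a),X[1]+.022*np.sin(a),z]) for a in t for z in(zc-.012,zc+.012)])
            print(n,zc,"x",q[:,0].min().round(1),q[:,0].max().round(1),"y",q[:,1].min().round(1),q[:,1].max().round(1))
for z in(.08,.09,.1): print("wrist top disc",z,wray(w,277,11,z))
E
```

```text
scene blob x 257 271 y 151 165 a 127 [263.62992126 158.18897638]
scene 0.07 x 257.4 271.9 y 150.6 165.9
scene 0.075 x 257.2 271.8 y 149.5 164.8
scene 0.08 x 257.1 271.7 y 148.3 163.7
scene 0.085 x 256.9 271.6 y 147.2 162.6
scene 0.09 x 256.8 271.5 y 146.1 161.5
side blob x 304 317 y 228 240 a 119 [310.10084034 233.89915966]
side blob x 301 319 y 248 261 a 186 [309.96236559 254.34946237]
side 0.07 x 301.3 314.9 y 228.2 241.3
side 0.075 x 301.3 314.9 y 226.9 240.0
side 0.08 x 301.3 314.9 y 225.6 238.6
side 0.085 x 301.2 314.9 y 224.2 237.3
side 0.09 x 301.2 314.9 y 222.9 235.9
wrist top disc 0.08 [0.55034324 0.18175648 0.08      ]
wrist top disc 0.09 [0.5515318  0.17788155 0.09      ]
wrist top disc 0.1 [0.55272036 0.17400663 0.1       ]
```

Emit:
{"name": "apply_moves", "arguments": {
  "moves": [0, -1, 4, 0, 0, 0, -0.14, 0, -1, 4, 0, 0, 0, -0.14, 0, -0.8, 4, 0, 0, 0, -0.14, 0, 0, 4, 0, 0, 0, -0.14, 0, 0, 1.4, 0, 0, 0, -0.14, 0, 0, 0, 0, 0, 0, -0.14, 0, 0, 0, 0, 0, 0, -0.14, 0, 0, 0, 0, 0, 0, -0.14, 0, 0, 0, 0, 0, 0, -0.14, 0, 0, 0, 0, 0, 0, 0, 0, 0, 0, 0, 0, 0, 0]
}}

```text
time_s: 11.8
ee_pos: [0.5494, 0.182, 0.2027]
tcp_rot: [0.992, 0.124, -0.0, 0.0]
wrist_force: [0.1, -0.6, 0.1]
opening: 0.093
grasp_force: 0.0
```

```bash
python3 - <<'E'
from h import *
import pickle
s=wsnap("w6.png");pickle.dump(s,open("w6.pkl","wb"));st=s["st"];M=R.from_quat(st["tcp_rot"]).as_matrix();print(st["ee_pos"],M.round(3).tolist(),st["joint_positions"].round(2))
u,v=wproj(s,[.55,.182,.082]); print("pred",u,v)
p=cv2.imread("pics/w6.png"); x0,y0=int(u)-60,int(v)-60
g=(p.max(2)<70)[y0:y0+120,x0:x0+120]; k,l,t,c=cv2.connectedComponentsWithStats(g.astype(np.uint8))
for i in range(1,k):
    if t[i,4]>100: print(t[i]+[x0,y0,0,0,0],c[i]+[x0,y0],wray(s,*(c[i]+[x0,y0]),.078))
cv2.imwrite("pics/c6.png",cv2.resize(p[y0-20:y0+140,x0-20:x0+140],None,fx=3,fy=3))
E
```

```text
[0.5494435  0.18199342 0.2027365 ] [[0.969, 0.247, 0.0], [0.247, -0.969, -0.001], [-0.0, 0.001, -1.0]] [-0.78  0.62  0.7   1.7  -0.47  0.99 -1.24]
pred 322.0507677116603 199.89590938302868
[ 295  172   51   53 1673] [320.01434549 197.91034071] [0.55034396 0.18398014 0.078     ]
```

Emit:
{"name": "apply_moves", "arguments": {
  "moves": [0, 0.05, 0.1, -3, 0, 0, 0, 0, 0, 0, -4, 0, 0, 0, 0, 0, 0, -3, 0, 0, 0, 0, 0, 0, -1.8, 0, 0, 0, 0, 0, 0, 0, 0, 0, 0, 255, 0, 0, 0, 0, 0, 0, 255, 0, 0, 0, 0, 0, 0, 255, 0, 0, 0, 0, 0, 0, 255, 0, 0, 0, 0, 0, 0, 255, 0, 0, 0, 0, 0, 0, 255, 0, 0, 0, 0, 0, 0, 255, 0, 0, 0, 0, 0, 0]
}}

```text
time_s: 13.05
ee_pos: [0.5496, 0.1833, 0.0851]
tcp_rot: [0.992, 0.123, -0.0, -0.0]
wrist_force: [-0.5, 1.0, 1.4]
opening: 0.0437
grasp_force: 30.0
```

Emit:
{"name": "apply_moves", "arguments": {
  "moves": [255, 0, 0, 0, 0, 0, 0, 255, 0, 0, 0, 0, 0, 0]
}}

```text
time_s: 13.25
ee_pos: [0.5496, 0.1833, 0.0851]
tcp_rot: [0.992, 0.123, -0.0, -0.0]
wrist_force: [-0.5, 0.8, 1.8]
opening: 0.0432
grasp_force: 30.0
```

Emit:
{"name": "apply_moves", "arguments": {
  "moves": [255, 0, 0, 0.05, 0, 0, 0.14, 255, 0, 0, 0.05, 0, 0, 0.14, 255, 0, 0, 0.05, 0, 0, 0.14, 255, 0, 0, 0.05, 0, 0, 0.14, 255, 0, 0, 0.05, 0, 0, 0.14, 255, 0, 0, 0.05, 0, 0, 0.14, 255, 0, 0, 0.05, 0, 0, 0.14, 255, 0, 0, 0.05, 0, 0, 0.14, 255, 0, 0, 0.05, 0, 0, 0.14, 255, 0, 0, 0.05, 0, 0, 0.14, 255, 0, 0, 0, 0, 0, 0, 255, 0, 0, 0, 0, 0, 0]
}}

```text
time_s: 14.45
ee_pos: [0.5501, 0.1824, 0.0903]
tcp_rot: [0.681, 0.732, 0.0, 0.0]
wrist_force: [0.9, 0.2, 3.2]
opening: 0.0436
grasp_force: 30.0
```

```bash
python3 - <<'E'
from h import *
import pickle
st=r.read_state();M=R.from_quat(st["tcp_rot"]).as_matrix();print(st["ee_pos"],st["wrist_force"],st["moment"],M.round(3).tolist(),st["joint_positions"].round(2))
# the vial zone in scene camera: bubble visibility test
s=snap("scene","s7.png")
for y in (-.025,0.006,.037): print(proj(s,[.6335+.07*(y-.006),y,.112]))
E
```

```text
[0.5500879  0.18243142 0.09028065] [0.90777663 0.16164707 3.15810401] [-0.02816637  0.49973949  0.05469418] [[-0.072, 0.997, 0.001], [0.997, 0.072, -0.0], [-0.0, 0.001, -1.0]] [-0.48  0.69  0.2   1.79 -0.21  0.68 -0.09]
(np.float64(331.92923034663056), np.float64(165.04248445462522))
(np.float64(324.3041163767956), np.float64(160.00870027290614))
(np.float64(316.8123015601688), np.float64(155.0629146668818))
```

Emit:
{"name": "apply_moves", "arguments": {
  "moves": [120, 0, 0, 0, 0, 0, 0, 120, 0, 0, 0, 0, 0, 0, 120, 0, 0, 3, 0, 0, 0, 100, 0, 0, 4, 0, 0, 0, 100, 1, -3, 3, 0, 0, 0, 100, 2, -5, 0, 0, 0, 0, 100, 2.5, -5, 0, 0, 0, 0, 100, 2.5, -5, 0, 0, 0, 0, 100, 0, -2, 0, 0, 0, 0, 100, 0, 0, 0, 0, 0, 0, 100, 0, 0, 0, 0, 0, 0]
}}

```text
time_s: 15.6
ee_pos: [0.6225, -0.002, 0.1895]
tcp_rot: [0.68, 0.733, 0.0, -0.001]
wrist_force: [0.4, 0.9, -0.5]
opening: 0.0564
grasp_force: 0.0
```

```bash
python3 - <<'E'
from h import *
import pickle
s=wsnap("w7.png");pickle.dump(s,open("w7.pkl","wb"));print(s["st"]["time_s"],s["st"]["ee_pos"])
u,v=map(int,wproj(s,[.6335,.006,.11])); print(u,v)
p=cv2.imread("pics/w7.png")[max(v-60,0):v+60,u-70:u+70]
cv2.imwrite("pics/c7.png",cv2.resize(p,None,fx=5,fy=5,interpolation=cv2.INTER_CUBIC))
E
```

```text
15.6 [ 0.62248983 -0.00196884  0.18949957]
337 205
```

View pics/c7.png

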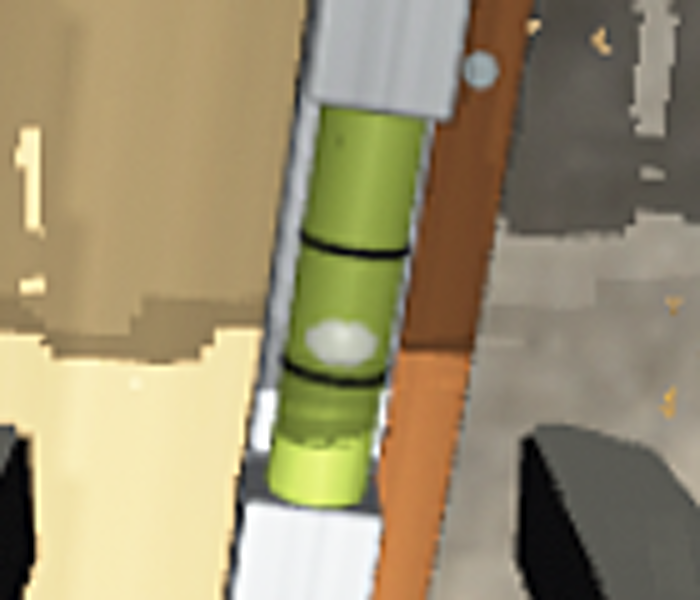

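The crop shows the vial with lines at (355,246) and (335,375), so 20 mm is about 130 px. A white spot at (340,343) lies towards the hinge end. I'll check numerically whether that spot is the bubble.

```bash
cat >> h.py <<'E'
def vial(s,f,half=.036):
    "rectify the vial top (z~.108) to 0.25 mm px using level line; rows = along +y, columns = across"
    im=cv2.imread("pics/"+f); ys=np.arange(-half,half,.0005); xs=np.arange(-.009,.0091,.0005)
    mp=np.array([[wproj(s,[.6335+x+.07*y,.006+y-.07*x,.110]) for x in xs] for y in ys],np.float32)
    return ys,cv2.remap(im,mp[...,0],mp[...,1],cv2.INTER_CUBIC)
E
python3 - <<'E'
from h import *
import pickle
for f in("w5","w7"):
    s=pickle.load(open(f+".pkl","rb")); ys,v=vial(s,f+".png")
    print(f)
    for i in range(0,len(ys),2): print(int(round(ys[i]*1e3)),*[ "%d,%d,%d"%tuple(v[i:i+2,c:c+3].mean((0,1))) for c in (10,15,18,21,25)])
E
```

```text
w5
-36 242,241,240 245,244,243 242,240,239 249,248,247 127,125,122
-35 245,244,242 248,246,244 244,242,240 250,250,249 123,122,119
-34 230,221,220 236,228,227 231,223,221 243,235,233 126,121,119
-33 158,160,154 154,181,170 149,171,161 167,158,155 84,77,75
-32 104,203,186 107,219,204 106,217,203 105,208,190 45,94,84
-31 107,244,226 119,247,234 115,246,232 106,244,222 40,104,90
-30 111,234,218 120,240,227 116,238,224 110,236,217 43,102,89
-29 113,235,218 121,240,227 116,238,224 110,236,216 43,102,90
-28 114,235,220 122,240,228 116,238,224 109,236,216 42,97,85
-27 115,235,220 122,240,228 117,238,224 109,236,215 39,89,78
-26 116,236,221 123,241,228 118,238,224 109,235,214 37,83,73
-25 116,237,222 125,241,229 119,239,225 109,235,215 40,89,79
-24 116,236,223 126,242,229 118,238,225 109,236,217 38,84,75
-23 118,237,223 126,242,230 119,239,225 109,236,216 34,75,67
-22 119,238,224 127,242,230 120,239,226 109,235,215 40,96,83
-21 120,239,226 129,245,232 121,241,228 110,236,217 75,176,155
-20 121,240,227 133,247,238 124,245,233 111,238,219 95,223,198
-19 113,234,215 74,172,153 73,171,150 69,162
[... 6744 characters left out ...]
77,171,152 69,160,142 61,146,129
25 70,161,142 82,177,159 77,171,152 70,161,143 60,146,129
26 71,160,143 83,178,159 78,171,152 70,162,143 61,146,129
27 70,161,142 84,179,160 79,171,153 69,162,144 61,146,128
28 68,160,142 81,181,161 73,171,151 66,159,141 57,146,128
29 66,128,115 77,129,118 78,137,124 76,138,124 72,131,118
30 146,143,140 150,147,144 142,137,135 151,144,143 152,148,147
31 174,170,168 180,177,174 175,172,169 184,181,179 182,179,176
32 173,170,168 179,178,175 174,173,170 182,180,178 180,179,176
33 171,170,167 179,178,174 174,172,169 182,179,178 180,179,176
34 172,171,168 180,178,176 173,173,169 181,179,178 182,179,177
35 173,170,168 181,178,176 174,172,169 181,180,177 182,179,176
```

Emit:
{"name": "apply_moves", "arguments": {
  "moves": [100, 0, 0, 0, 0, 0, 0, 100, 0, 0, 0, 0, 0, 0, 100, 0, 0, 0, 0, 0, 0, 100, 0, 0, 0, 0, 0, 0, 100, 0, 0, 0, 0, 0, 0, 100, 0, 0, 0, 0, 0, 0]
}}

```text
time_s: 16.25
ee_pos: [0.623, -0.0031, 0.19]
tcp_rot: [0.68, 0.733, 0.0, 0.0]
wrist_force: [0.2, 0.6, -0.2]
opening: 0.0565
grasp_force: 0.0
```

```bash
cat >> h.py <<'E'
def bubble(f):
    s=wsnap(f); ys,v=vial(s,f); b=v[:,10:24].astype(float).mean(1)
    grn=b[:,1]-b[:,0]; k=(np.abs(ys)<.030)
    w=np.where(k&(b[:,0]>115)&(grn<60))[0]; dk=np.where(k&(b[:,1]<85))[0]
    g=np.split(dk,np.where(np.diff(dk)>3)[0]+1); L=[1e3*ys[i].mean() for i in g]
    print("t",s["st"]["time_s"],"lines",np.round(L,1),"bubble span",1e3*ys[w[[0,-1]]] if len(w) else None, "offset mm",1e3*(ys[w[0]]+ys[w[-1]])/2-np.mean(L) if len(w) else None)
E
python3 -c "
from h import *
bubble('w8.png')"
```

```text
t 16.25 lines [-12.5   7.5] bubble span [-9.5 29.5] offset mm 12.500000000000012
```

```bash
sed -i 's/<.030)/<.027)/' h.py; python3 -c "
from h import *
bubble('w9.png')"
```

```text
t 16.3 lines [-12.7   7.5] bubble span [-9.5 -3. ] offset mm -3.625000000000003
```

Emit:
{"name": "apply_moves", "arguments": {
  "moves": [0, -2, 4.6, 0, 0, 0, 0, 0, -2, 4.6, 0, 0, 0, 0, 0, -2, 4.7, 0, 0, 0, 0, 0, -1.3, 4.6, 0, 0, 0, 0, 0, 0, 0, 0, 0, 0, 0, 0, 0, 0, -4, 0, 0, 0, 0, 0, 0, -4, 0, 0, 0, 0, 0, 0, -1.8, 0, 0, 0, 0, 0, 0, 0, 0, 0, 0]
}}

```text
time_s: 17.25
ee_pos: [0.5495, 0.1797, 0.0897]
tcp_rot: [0.68, 0.733, -0.002, -0.001]
wrist_force: [0.4, 0.5, 0.7]
opening: 0.0929
grasp_force: 0.0
```

Emit:
{"name": "apply_moves", "arguments": {
  "moves": [255, 0, 0, 0, 0, 0, 0, 255, 0, 0, 0, 0, 0, 0, 255, 0, 0, 0, 0, 0, 0, 255, 0, 0, 0, 0, 0, 0, 255, 0, 0, 0, 0, 0, 0, 255, 0, 0, 0, 0, 0, 0, 255, 0, 0, 0, 0, 0, 0, 255, 0, 0, 0, 0, 0, 0]
}}

```text
time_s: 18.05
ee_pos: [0.5505, 0.1806, 0.0921]
tcp_rot: [0.68, 0.733, 0.0, -0.0]
wrist_force: [-1.0, -0.1, 1.9]
opening: 0.0433
grasp_force: 30.0
```

Emit:
{"name": "apply_moves", "arguments": {
  "moves": [255, 0, 0.05, 0.05, 0, 0, 0.13, 255, 0, 0.05, 0.05, 0, 0, 0.13, 255, 0, 0, 0.05, 0, 0, 0.13, 255, 0, 0, 0.05, 0, 0, 0.13, 255, 0, 0, 0.03, 0, 0, 0.12, 255, 0, 0, 0, 0, 0, 0, 255, 0, 0, 0, 0, 0, 0]
}}

```text
time_s: 18.75
ee_pos: [0.5518, 0.1811, 0.0945]
tcp_rot: [0.416, 0.909, 0.0, 0.001]
wrist_force: [2.6, -1.4, -0.1]
opening: 0.0439
grasp_force: 30.0
```

Emit:
{"name": "apply_moves", "arguments": {
  "moves": [120, 0, 0, 0, 0, 0, 0, 120, 0, 0, 0, 0, 0, 0, 120, 0, 0, 3, 0, 0, 0, 100, 0, 0, 4, 0, 0, 0, 100, 1, -3, 3, 0, 0, -0.12, 100, 2, -5, 0, 0, 0, -0.13, 100, 2.5, -5, 0, 0, 0, -0.13, 100, 2.3, -5, 0, 0, 0, -0.13, 100, 0, -1.5, 0, 0, 0, -0.13, 100, 0, 0, 0, 0, 0, 0, 100, 0, 0, 0, 0, 0, 0]
}}

```text
time_s: 19.85
ee_pos: [0.6216, 0.0021, 0.1938]
tcp_rot: [0.679, 0.734, 0.0, -0.001]
wrist_force: [0.4, 1.0, -0.1]
opening: 0.0567
grasp_force: 0.0
```

Emit:
{"name": "apply_moves", "arguments": {
  "moves": [180, 0, 0, 0, 0, 0, 0, 200, 0, 0, 0, 0, 0, 0, 220, 0, 0, 0, 0, 0, 0, 255, 0, 0, 0, 0, 0, 0, 255, 0, 0, 0, 0, 0, 0, 255, 0, 0, 0, 0, 0, 0, 255, 0, 0, 0, 0, 0, 0]
}}

```text
time_s: 20.55
ee_pos: [0.6224, -0.0, 0.1943]
tcp_rot: [0.68, 0.733, 0.0, 0.0]
wrist_force: [-0.6, 0.1, -0.1]
opening: 0.005
grasp_force: 0.0
```

```bash
python3 -c "
from h import *
bubble('w10.png')
print(r.read_state()['ee_pos'],R.from_quat(r.read_state()['tcp_rot']).as_matrix().round(3).tolist())"
```

```text
t 20.55 lines [-24.7 -13.5   7. ] bubble span [-6.5 -0.5] offset mm 6.916666666666673
[ 6.22359034e-01 -3.94914279e-05  1.94296817e-01] [[-0.075, 0.997, -0.0], [0.997, 0.075, 0.0], [0.0, -0.0, -1.0]]
```

The bubble is at -0.3 mm: lines -13.5 and 7.0, bubble middle -3.5. Now I'll press with closed fingers, beside the window on the hinge side.

Emit:
{"name": "apply_moves", "arguments": {
  "moves": [255, 0.75, -2.2, 0, 0, 0, 0, 255, 0, -2.2, 0, 0, 0, 0, 255, 0, 0, -2, 0, 0, 0, 255, 0, 0, -2, 0, 0, 0, 255, 0, 0, -1.2, 0, 0, 0, 255, 0, 0, 0, 0, 0, 0]
}}

```text
time_s: 21.2
ee_pos: [0.6286, -0.0436, 0.1404]
tcp_rot: [0.68, 0.733, -0.001, -0.002]
wrist_force: [-0.9, 0.3, 0.6]
opening: 0.0008
grasp_force: 0.0
```

Emit:
{"name": "apply_moves", "arguments": {
  "moves": [255, 0, 0, -0.3, 0, 0, 0, 255, 0, 0, -0.2, 0, 0, 0, 255, 0, 0, 0, 0, 0, 0]
}}

```text
time_s: 21.5
ee_pos: [0.6302, -0.0439, 0.1378]
tcp_rot: [0.68, 0.733, 0.0, 0.0]
wrist_force: [-0.0, -0.1, -0.2]
opening: 0.0006
grasp_force: 0.0
```

Emit:
{"name": "apply_moves", "arguments": {
  "moves": [255, 0, 0, -0.2, 0, 0, 0, 255, 0, 0, -0.1, 0, 0, 0, 255, 0, 0, 0, 0, 0, 0]
}}

```text
time_s: 21.8
ee_pos: [0.6303, -0.044, 0.1354]
tcp_rot: [0.68, 0.733, 0.001, 0.0]
wrist_force: [-0.7, 0.6, 4.4]
opening: 0.0004
grasp_force: 2.3
```

Emit:
{"name": "apply_moves", "arguments": {
  "moves": [255, 0, 0, -0.1, 0, 0, 0, 255, 0, 0, -0.1, 0, 0, 0, 255, 0, 0, 0, 0, 0, 0]
}}

```text
time_s: 22.1
ee_pos: [0.6307, -0.044, 0.1353]
tcp_rot: [0.68, 0.733, 0.001, 0.001]
wrist_force: [-4.3, 1.6, 12.8]
opening: 0.0004
grasp_force: 6.5
```

Emit:
{"name": "apply_moves", "arguments": {
  "moves": [255, -0.1, 0, 0.03, 0, 0, 0, 255, 0, 0, 0, 0, 0, 0, 255, 0, 0, 0, 0, 0, 0, 255, 0, 0, 0, 0, 0, 0, 255, 0, 0, 0, 0, 0, 0, 255, 0, 0, 0, 0, 0, 0, 255, 0, 0, 0, 0, 0, 0, 255, 0, 0, 0, 0, 0, 0, 255, 0, 0, 0, 0, 0, 0, 255, 0, 0, 0, 0, 0, 0, 255, 0, 0, 0, 0, 0, 0, 255, 0, 0, 0, 0, 0, 0]
}}

```text
time_s: 23.3
ee_pos: [0.6302, -0.044, 0.1353]
tcp_rot: [0.68, 0.733, 0.002, 0.001]
wrist_force: [-2.2, 0.1, 10.2]
opening: 0.0009
grasp_force: 5.3
```

```bash
python3 - <<'E'
from h import *
bubble('w11.png'); print([ (r.read_state()["wrist_force"]).round(1)])
p=cv2.imread("pics/w11.png")[20:320,200:480]; cv2.imwrite("pics/c11.png",cv2.resize(p,None,fx=2,fy=2,interpolation=cv2.INTER_CUBIC))
E
```

```text
t 23.3 lines [-12.5   8. ] bubble span [-6.   0.5] offset mm -0.5000000000000004
[array([-1.6,  0.1, 10.3])]
```

View pics/c11.png

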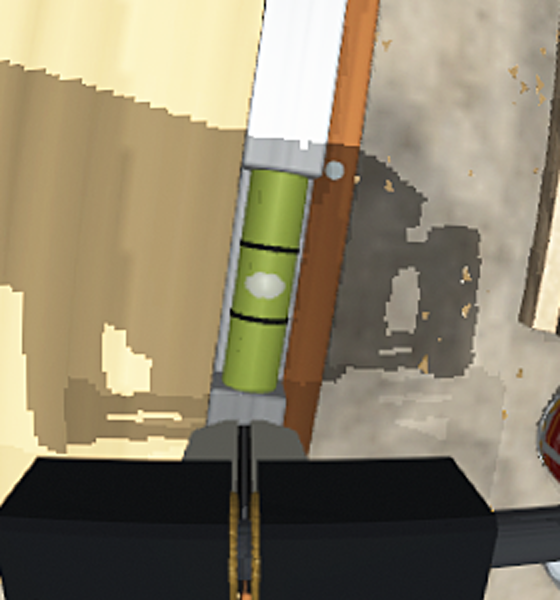

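The last crop shows the bubble at (265,286), between the lines at rows 246 and 319. The level lies along the lip, and the push is a steady 10.3 N. I'm handing the job in.

```bash
python3 -c "
from workcell import r
print(r.finish_job())"
```

```text
the job is handed in; nothing more can be done
None
```

The job is handed in: the level stands against the lip, the bubble is centred (about 0.5 mm off the middle), and the arm is still pressing down on it with about 10 N.

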